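# View a specimen dish and click it into the scope's notch

## Robot

A 6-joint arm with a two-finger parallel gripper is mounted at the origin on the work surface. World frame = base frame: x ahead of the robot, y to its left, z up, the work surface at z = 0. Lengths are in m, angles in degrees, forces in N, time in s.
With the tool pointing down it reaches from about 0.25 to 0.725 m from the base axis. Payload 9.7 kg.
Tool frame: the origin (TCP) lies at the very end of the fingers, on their centre line; the grasp point (between the pads) lies 19 mm behind it; z points along the fingers, y is the line along which they close (so a half turn about z gives the same grasp; the last joint's range is limited). The gripper opens to 85 mm and grips with 20 to 120 N. Pads are 22 mm wide; open, the fingers measure 114 mm over their backs; the gripper's body (76 mm by 85 mm) begins 54 mm behind the grasp point. The pads swing forward as they close: fully open they stand 13 mm farther back than shut.
Start: joints at [-64.802, 4.979, 10.078, 95.1, 0, 90], TCP at [0.234, -0.498, 0.202] pointing down, gripper open.
Joint ranges: [-179.16, 179.16], [-48.56, 103.87], [-65.8, 70.77], [-126.05, 130.52], [-82.76, 87.17], [-180, 180]. Speed limits (degrees/s): [127.2, 127.2, 147.25, 180, 180, 180].

## Interface

Orientations are given as [roll, pitch, yaw] about the fixed x, y, z axes, in that order (R = Rz(yaw) Ry(pitch) Rx(roll)).
In Python, from workcell import bot, viewer, finder gives the robot as it stands. The module is installed in compiled form; this text tells all that it offers.
- The arm moves only by the shell command python3 -m inch 'ROWS' [FORCE]. ROWS is JSON, a list that holds one entry, the list of rows, each a list of 7 numbers: the opening in per cent of the stroke, from 0 (shut) to 100 (fully open), then the shift along the tool's x, y, z in mm, then the turn, a rotation vector about the tool's x, y, z in degrees. In form: [[[grip, tx, ty, tz, ax, ay, az], ...]]. A call has 1 to 8 rows; each row shifts and turns the commanded pose from where the row before left it, along the tool's axes as they then stand; what a row does not reach is not made up. A row lasts 1/8 s, in which the tool goes at most 62.5 mm and 10.7 degrees, less where a joint would pass 70% of its speed; a pose out of reach is approached as far as the arm can. A call with a gripper value outside its range is refused whole. The fingers move at their own pace and stop on an object; FORCE is the grip in N (left out, the last holds). Time passes only in rows, so rows that do not move let the fingers close. It gives the time, the measured TCP pose, the force, the opening and the grip force at its end, in the units of the state.
- bot.get_obs(): the state, without advancing time (a new reading comes with each control period).
- viewer.camera(name): name is "scene" or "top" or "wrist"; returns a dict with "pixels" (384x512x3 uint8, red, green, blue), "vfov" (degrees; the focal length in pixels is half the picture's height over the tangent of half this angle, whatever the lens; pixels are square), "cx", "cy" (the principal point, pixels), "R" (3x3) and "t" (3): a world point X has camera coordinates R X + t. Camera axes: x right, y down, z forward; pixel columns grow to the right and rows downward; lengths in m; the calibration is good to about 2 mm. A picture is of the moment at which its call begins. There is no depth.
- bot.job_done(): hands the job in; it is judged then, once.
Trained networks look in the newest picture that a camera, given by its name, has taken for a name from the list of things; names that differ only in an ending like _2 or _b are one class to them, and where a whole thing is asked for, a point or a joint stands for the part that bears it (a point fixed in the world has none). Each returns a list of dicts, best first, with "conf" (0 to 1); they miss things now and then, are a little off and sometimes report something else, mostly with a low value. They report only what shows in the picture. A call takes as long as a camera call. They do not tell look-alikes from the thing itself.
- finder.outline_of(camera, thing): "pixels" (384x512 bool, what is visible of it) and "extent" ([centre column, centre row, width, height] in pixels, round what is visible of it).
- finder.mark_of(camera, thing): "position" ([column, row] in pixels: a listed point, or the origin of a listed thing).
The state is a dict: "time": time; "q": joint angles; "qd": joint speeds; "joint_efforts": joint torques, N m; "ee_pos": TCP position; "tcp_rot": TCP orientation; "wrist_force": force on the tool from outside, world axes, zero at the start; "torque": the same for the moment, N m; "opening": finger opening in m; "grasp_force": force on a finger pad.
Only numpy, scipy, OpenCV 4.12 (cv2) and the standard library are available. Lean on these libraries where they do the work, as an engineer would, in place of code of your own. Each camera call takes 0.05 s, during which the arm holds its last target. There are 200 camera calls.

## Task

Pick up the low, closed white dish, hold it level and still for two seconds in front of the grey card, over the ring on the card's foot and at the height of its cross, then set it (no dropping) flat in the round seat of the viewer's carriage and let go of it. Now pinch the carriage's upright black fin and slide the carriage along its rail towards the scope until its spring ball clicks into the notch, not past it. Finish there, still gripping the fin with the carriage at rest in the notch, and leave everything else on the bench where it stands.

Things in the scene. Friction and masses are not known exactly. Their poses are not given: they have to be found in the camera images.
- dish: the closed specimen dish: a plain low round white can, 60 mm across and 26 mm high, about 80 g, one rigid piece, standing flat. Origin: centre of its underside; z up. (A jar of similar width but 60 mm high stands near it; either may be the nearer one.)
- card_view (a point): the marked viewing point: hold the dish's middle (13 mm above its underside) here, within 25 mm, level. 140 mm above the table, 75 mm straight out from the card's face, level with the black cross on it and over the black ring (60 mm) on its white foot. Axes: -x points out of the card's face, y along the card, z up.
- card: the grey viewing card, fixed, upright, 150 mm wide, 6 mm thick, its top 200 mm above the table, its face turned to the middle of the bench, with a white foot 4 mm thick. Origin: on the table, at the middle of the face's lower edge; axes as at card_view. A gripper pointing down, holding the dish by the lower 16 mm of its fingers, clears its top.
- seat (a point): centre of the floor of the round seat on the carriage (a 100 x 100 mm plate), 34 mm above the table; z up, y along the rail towards the notch. The seat is a recess of 66 mm inner diameter in a rim 6 mm high and 5 mm thick (rim top 40 mm above the table): the dish goes in with 3 mm to spare all round and stands on the seat's floor.
- handle: the black fin on the carriage's robot side: upright block 14 mm thick along the rail, 30 mm across it, 40 mm high. Origin: centre of its underside, 34 mm above the table (top at 74 mm), 80 mm from the seat's centre towards the robot (-x). Its y axis points along the rail towards the notch. Pinch it from above, fingers closing along the rail.
- carriage (a joint): travel of the carriage along its rail, m: 0 at the end far from the scope, 0.22 at the end stop past the notch; grows towards the scope (leftwards). Starts between 0 and 0.05; about 1.5 N of friction; stays where left. Its spring ball meets the first ridge 13 mm before the notch; 6 to 7 N in all pushes it over, then it snaps in. The same force would push it out beyond.
- index: the notch: two small steel ridges 13 mm apart on a clamp at the rear of the rail; the scope (tilted black tube on a post, top 190 mm high) is on the same clamp, whose place along the rail varies. Origin: midway between the ridges, 24 mm above the table, 65 mm behind the seat's path; y along the rail. In the notch, the seat's centre has y = 0 in this frame: straight before the scope.
- jar: bystander: glass jar with white cap, 56 mm across, 60 mm high; origin under its centre
- dropper: bystander: small white bottle, 36 mm across, 85 mm high; origin under its centre
- flask: bystander: white bottle, 44 mm across, 110 mm high; origin under its centre
- cap_a: bystander: black ring cap, 40 mm across, 12 mm high; origin under its centre
- cap_b: bystander: black ring cap, like the other
- tweezers: bystander: steel tweezers lying flat, 140 mm long, 5 mm thick; origin under the middle
- model: bystander: round reddish gum model, 48 mm across, 24 mm high; origin under its centre
Mind the look-alikes: they are no part of the job. Leave any blue look-alike of the card alone.

How it is judged:
By the outcome, as a careful person would: the job done as asked, in the order asked, and still so for the second after the job is handed in, while the arm keeps its last pose, push and grip.
It also fails if it takes over 72 s, if anything falls off the work surface, if the arm or the gripper's body presses on something with over 40 N, if the wrist force passes 120 N, or if a joint passes its speed limit or range.

## Working session

There is one attempt and no reset: what is moved stays moved. The work goes in short steps, Python scripts to look and compute and a shell command to move; the robot and the scene stay as the last step left them, time stands still between calls to the robot, and variables do not carry over. Pictures are saved under pics/ and viewed, at most 10 in all, crops included, and the job is handed in when it is done.

```bash
mkdir -p pics
cat > h.py <<'E'
import numpy as np, cv2
from workcell import bot, viewer, finder
def ray(c,uv):
    f=192/np.tan(np.radians(c['vfov'])/2)
    R=np.array(c['R']);t=np.array(c['t'])
    d=R.T@np.array([(uv[0]-c['cx'])/f,(uv[1]-c['cy'])/f,1.]); return -R.T@t,d
def at(c,uv,z):
    o,d=ray(c,uv); return o+d*(z-o[2])/d[2]
def proj(c,X):
    f=192/np.tan(np.radians(c['vfov'])/2)
    p=np.array(c['R'])@np.array(X)+np.array(c['t']); return p[:2]/p[2]*f+[c['cx'],c['cy']]
def save(c,n,s=1): cv2.imwrite('pics/'+n,cv2.resize(c['pixels'][:,:,::-1],None,fx=s,fy=s))
E
python3 - <<'E'
from h import *
Z=dict(dish=0,card_view=.14,card=0,seat=.034,handle=.034,index=.024,jar=0,dropper=0,flask=0,cap_a=0,tweezers=0,model=0)
ims=[]
for n in ['scene','top']:
    c=viewer.camera(n); ims.append(c['pixels'][:,:,::-1])
    print(n,c['vfov'],(-np.array(c['R']).T@np.array(c['t'])).round(3))
    for k,z in Z.items():
        for m in finder.mark_of(n,k)[:3]:
            print(k,round(m['conf'],2),np.round(m['position']),at(c,m['position'],z)[:2].round(3))
cv2.imwrite('pics/a.png',cv2.resize(ims[0],(800,600)));cv2.imwrite('pics/b.png',cv2.resize(ims[1],(800,600)))
print(bot.get_obs())
E
```

```text
scene 42.82097625988913 [1.458 0.107 0.996]
dish 0.54 [142. 210.] [ 0.429 -0.291]
card_view 0.83 [348. 128.] [0.19  0.322]
card_view 0.82 [373. 205.] [0.537 0.353]
card 0.79 [338. 148.] [0.107 0.31 ]
card 0.75 [353. 225.] [0.47  0.323]
seat 0.66 [221. 239.] [ 0.569 -0.04 ]
seat 0.35 [374. 209.] [0.438 0.383]
handle 0.57 [227. 218.] [ 0.487 -0.031]
index 0.95 [252. 264.] [0.645 0.046]
jar 0.93 [108. 256.] [ 0.605 -0.343]
dropper 0.71 [145. 295.] [ 0.731 -0.215]
flask 0.92 [368. 282.] [0.673 0.341]
cap_a 0.6 [188. 201.] [ 0.383 -0.16 ]
cap_a 0.46 [288. 204.] [0.389 0.139]
tweezers 0.54 [236. 206.] [ 0.404 -0.012]
model 0.66 [396. 265.] [0.616 0.42 ]
top 45.255687009589856 [0.34  0.042 1.449]
dish 0.56 [364. 199.] [ 0.418 -0.292]
card_view 0.77 [152. 149.] [0.542 0.348]
card_view 0.71 [156. 278.] [0.177 0.324]
card 0.72 [171. 292.] [0.119 0.306]
card 0.56 [164. 182.] [0.459 0.337]
seat 0.67 [289. 145.] [ 0.579 -0.051]
handle 0.5 [282. 176.] [ 0.482 -0.03 ]
index 0.9 [261. 123.] [0.649 0.037]
jar 0.72 [380. 140.] [ 0.606 -0.345]
dropper 0.62 [341.  98.] [ 0.74  -0.219]
flask 0.56 [165. 1
[... 225 characters left out ...]
 [140. 134.] [0.613 0.418]
{'time': 1.3, 'q': array([-6.48022850e+01,  4.97682839e+00,  1.00772233e+01,  9.50998459e+01,
        5.48746163e-05,  9.00019227e+01]), 'qd': array([ 0.02300998,  0.03438649,  0.14199423, -0.05406098, -0.01292228,
       -0.00161161]), 'joint_efforts': array([-2.74028698e-04, -5.20097744e+01,  4.64861369e+01,  1.52566954e-03,
       -2.81139506e-06, -1.45422074e-06]), 'ee_pos': array([ 0.23415296, -0.49765117,  0.20189515]), 'tcp_rot': array([ 1.79999451e+02, -5.48930397e-05,  2.51957923e+01]), 'wrist_force': array([-0.15580926,  0.59659149,  0.25757063]), 'torque': array([-0.03126726,  0.02077935,  0.0129359 ]), 'grasp_force': 0.0, 'opening': 0.08588354732641623}
```

View pics/a.png

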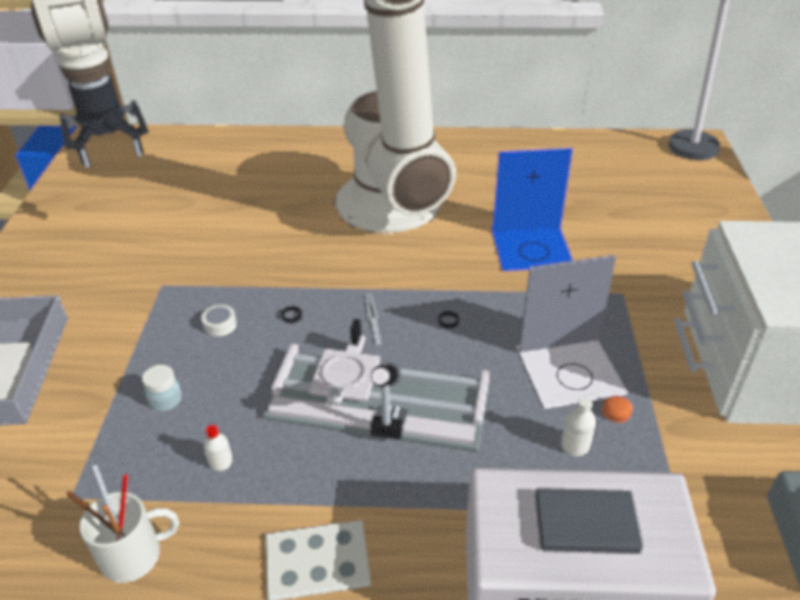

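View pics/b.png

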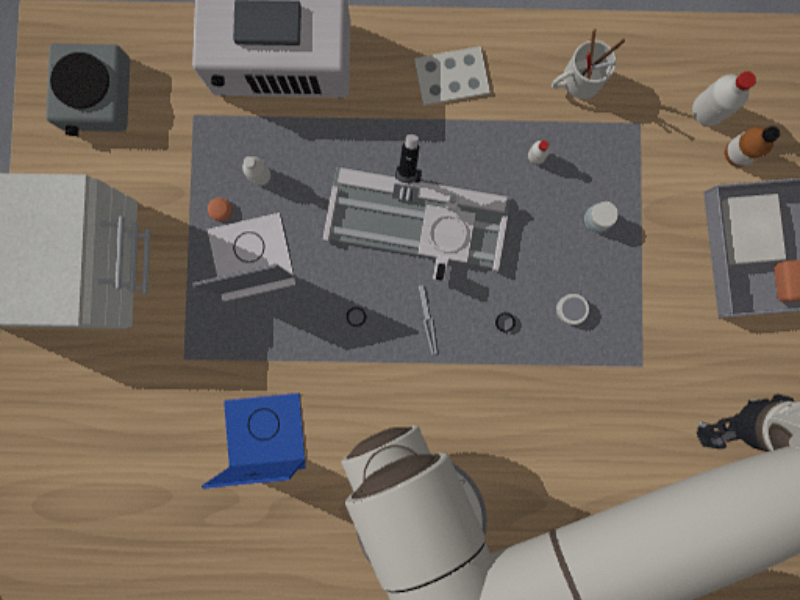

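The dish is the low white can at a(219,320)/b(573,310); the jar is the taller one at a(162,388). The grey card, with its ring at a(574,376)/b(249,247), faces away from the robot. The blue card is the decoy. The scope stands just left of the carriage.

Run:
```python
from h import *
C={n:viewer.camera(n) for n in ['scene','top']}
def tri(a,b):
    (o1,d1),(o2,d2)=ray(C['scene'],a),ray(C['top'],b)
    s=np.linalg.lstsq(np.c_[d1,-d2],o2-o1,rcond=None)[0]
    p,q=o1+s[0]*d1,o2+s[1]*d2; return ((p+q)/2).round(3),round(np.linalg.norm(p-q),4)
k=.64
for n,a,b,z in [('ring',(574,376),(249,247),.004),('cross',(569,290),None,.14),('seat rim',(343,370),(450,235),.04),('fin top',(356,327),(441,268),.074),('dish top',(219,316),(573,309),.026),('scope top',(397,376),(412,138),.19),('scope low',(381,376),(407,180),.1)]:
    print(n,at(C['scene'],np.array(a)*k,z).round(3), b and at(C['top'],np.array(b)*k,z).round(3), b and tri(np.array(a)*k,np.array(b)*k))
# foot/rail corners in top
for n,p,z in [('foot',(210,228),.004),('foot',(280,214),.004),('foot',(296,275),.004),('rail',(340,169),.03),('rail',(508,200),.03),('rail',(325,238),.03),('rail',(498,270),.03),('cardtopL',(194,284),.2),('cardtopR',(290,265),.2)]:
    print(n,at(C['top'],np.array(p)*k,z).round(3))
for n in C:
    for t,z in [('dish',.013),('handle',.054),('seat',.034)]:
        for o in finder.outline_of(n,t)[:2]:
            print(n,t,round(o['conf'],2),np.round(o['extent']),at(C[n],o['extent'][:2],z).round(3))
    save({'pixels':C[n]['pixels'][100:290,130:400] if n=='scene' else C[n]['pixels'][80:270,110:380]},n+'_c.png',2.9)
```

```text
ring [0.534 0.356 0.004] [0.535 0.355 0.004] (array([0.535, 0.355, 0.005]), np.float64(0.0011))
cross [0.462 0.339 0.14 ] None None
seat rim [ 0.565 -0.044  0.04 ] [ 0.562 -0.048  0.04 ] (array([ 0.562, -0.047,  0.036]), np.float64(0.004))
fin top [ 0.494 -0.026  0.074] [ 0.492 -0.03   0.074] (array([ 0.492, -0.028,  0.072]), np.float64(0.0034))
dish top [ 0.421 -0.293  0.026] [ 0.42  -0.295  0.026] (array([ 0.42 , -0.294,  0.025]), np.float64(0.0023))
scope top [0.715 0.058 0.19 ] [0.711 0.031 0.19 ] (array([0.712, 0.044, 0.186]), np.float64(0.0264))
scope low [0.633 0.027 0.1  ] [0.656 0.039 0.1  ] (array([0.652, 0.034, 0.121]), np.float64(0.0098))
foot [0.572 0.435 0.004]
foot [0.604 0.295 0.004]
foot [0.48  0.259 0.004]
rail [0.692 0.173 0.03 ]
rail [ 0.636 -0.164  0.03 ]
rail [0.553 0.199 0.03 ]
rail [ 0.495 -0.145  0.03 ]
cardtopL [0.442 0.406 0.2  ]
cardtopR [0.479 0.24  0.2  ]
scene dish 0.56 [141. 205.  21.  21.] [ 0.42  -0.294  0.013]
scene handle 0.55 [227. 213.   7.  18.] [ 0.488 -0.03   0.054]
scene seat 0.71 [223. 231.  46.  53.] [ 0.538 -0.039  0.034]
top dish 0.79 [367. 195.  20.  17.] [ 0.429 -0.299  0.013]
top handle 0.62 [281. 173.   6.   6.] [ 0.489 -0.027  0.054]
top seat 0.81 [288. 151.  36.  56.] [ 0.562 -0.049  0.034]
```

View pics/scene_c.png

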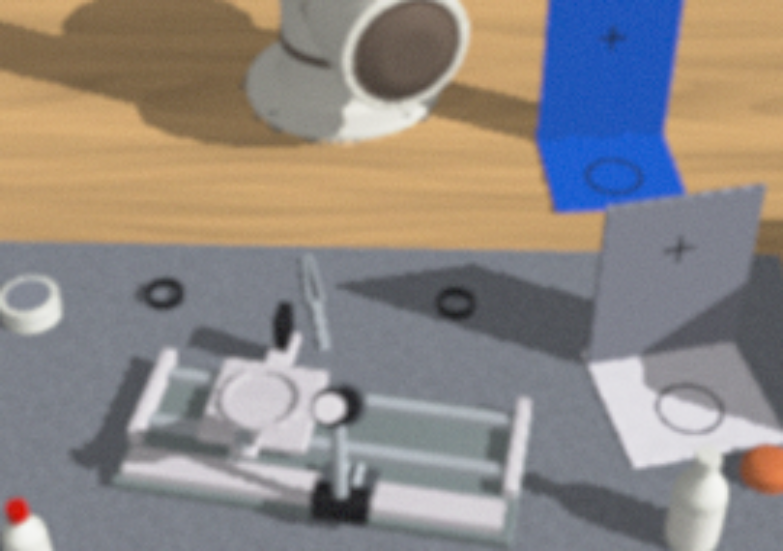

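```bash
python3 -m inch '[[[100,0,0,0,0,0,8.7],[100,0,0,0,0,0,8.7],[100,0,0,0,0,0,8.7],[100,0,0,0,0,0,8.6]]]'; python3 -m inch '[[[100,20,-29,8,0,0,0],[100,20,-29,8,0,0,0],[100,20,-29,8,0,0,0],[100,20,-29,8,0,0,0],[100,20,-29,8,0,0,0],[100,20,-29,8,0,0,0],[100,20,-29,8,0,0,0],[100,11,-29,8,0,0,0]]]'
python3 - <<'E'
from h import *
c=viewer.camera('wrist');save(c,'w1.png');print(c['R'],c['t'],c['vfov'])
for o in finder.outline_of('wrist','dish'): print(o['conf'],o['extent'],at(c,o['extent'][:2],.013))
for o in finder.mark_of('wrist','dish'): print(o['conf'],o['position'],at(c,o['position'],0))
ob=bot.get_obs();print(ob['ee_pos'],ob['tcp_rot'])
E
```

```text
time: 2.2
ee_pos: [0.2342, -0.4977, 0.2019]
tcp_rot: [-180.0, 0.0, -9.8]
wrist_force: [-0.4, -0.2, 0.1]
opening: 0.0856
grasp_force: 0.0
time: 3.2
ee_pos: [0.4223, -0.2928, 0.1375]
tcp_rot: [-180.0, -0.0, -9.5]
wrist_force: [0.3, -0.2, -0.4]
opening: 0.0853
grasp_force: 0.0
[[-1.64646661e-01 -9.86352536e-01 -3.90158759e-04]
 [-9.32404398e-01  1.55512331e-01  3.26248300e-01]
 [-3.21735164e-01  5.40794791e-02 -9.45284028e-01]] [-0.21923132  0.41839644  0.47207877] 66.94941525929941
0.71 [261.1, 175.2, 57.0, 58.0] [ 0.42393256 -0.29677636  0.013     ]
0.72 [259.2, 173.5] [ 0.42260214 -0.29458126  0.        ]
[ 0.42172782 -0.29277617  0.13758449] [-1.79986012e+02  3.45308658e-02 -9.36716819e+00]
```

View pics/w1.png

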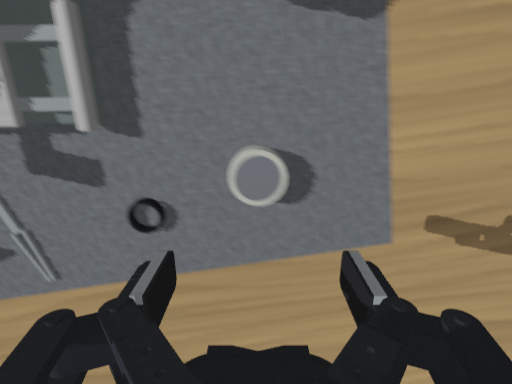

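The wrist view shows the dish at (258,176), 62 px wide, which matches 60 mm. It sits almost exactly under the TCP.

```bash
python3 -m inch '[[[100,1,2,20,0,0,0],[100,0,0,25,0,0,0],[100,0,0,25,0,0,0],[100,0,0,25,0,0,0],[100,0,0,20,0,0,0],[100,0,0,14.5,0,0,0],[100,0,0,0,0,0,0],[60,0,0,0,0,0,0]]]' 40; python3 -m inch '[[[55,0,0,0,0,0,0],[50,0,0,0,0,0,0],[50,0,0,0,0,0,0],[50,0,0,0,0,0,0]]]' 40
```

```text
time: 4.35
ee_pos: [0.4224, -0.2964, 0.0093]
tcp_rot: [180.0, -0.1, -9.5]
wrist_force: [0.1, -0.1, -0.8]
opening: 0.0699
grasp_force: 0.0
time: 4.85
ee_pos: [0.4221, -0.2959, 0.0085]
tcp_rot: [180.0, -0.0, -9.5]
wrist_force: [1.2, -0.1, -0.5]
opening: 0.0426
grasp_force: 0.0
```

Run:
```python
from h import *
c=viewer.camera('wrist');save(c,'w2.png')
```

```text
(no output)
```

View pics/w2.png

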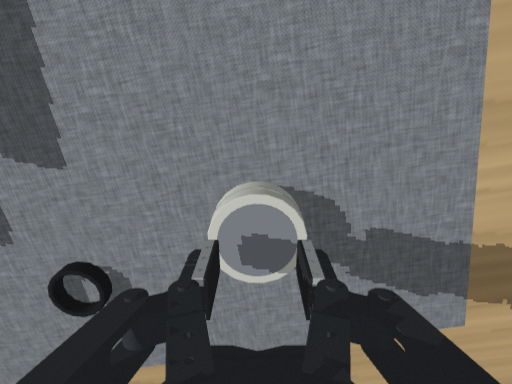

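Run:
```python
from h import *
from scipy.spatial.transform import Rotation as Ro
c=viewer.camera('wrist');ob=bot.get_obs();p=ob['ee_pos'];R=Ro.from_euler('xyz',ob['tcp_rot'],degrees=True).as_matrix()
print(p,ob['opening'],ob['wrist_force'])
for s in [0,-.01,-.02,-.03,-.04,-.05]:
    print(s,[proj(c,p+R@np.array([.011,y,s])).round() for y in (-.0213,.0213)])
for z in (0,.026,.06): print('dish r30 at z',z,[proj(c,[.4225+dx,-.295+dy,z]).round() for dx,dy in [(.03,0),(-.03,0),(0,.03),(0,-.03)]])
```

```text
[ 0.42207524 -0.29587775  0.00838725] 0.04259923791823461 [-0.69695125  0.27434375  0.66384466]
0 [array([225., 214.]), array([291., 214.])]
-0.01 [array([223., 221.]), array([292., 221.])]
-0.02 [array([221., 228.]), array([294., 228.])]
-0.03 [array([219., 236.]), array([297., 236.])]
-0.04 [array([216., 245.]), array([299., 245.])]
-0.05 [array([213., 255.]), array([302., 255.])]
dish r30 at z 0 [array([249., 182.]), array([263., 261.]), array([213., 230.]), array([300., 217.])]
dish r30 at z 0.026 [array([247., 196.]), array([264., 284.]), array([207., 250.]), array([306., 235.])]
dish r30 at z 0.06 [array([245., 221.]), array([265., 325.]), array([196., 285.]), array([317., 267.])]
```

Run:
```python
from h import *
c=viewer.camera('scene');p=bot.get_obs()['ee_pos']
print(proj(c,p),proj(c,p+[0,0,.02]),proj(c,p+[0,0,.04]),proj(c,[.4225,-.295,.026]))
save({'pixels':c['pixels'][140:240,80:220]},'s3.png',5)
```

```text
[140.08831096 206.77869986] [138.9179175  201.80125887] [137.72575471 196.73123745] [139.32363014 202.51009066]
```

View pics/s3.png

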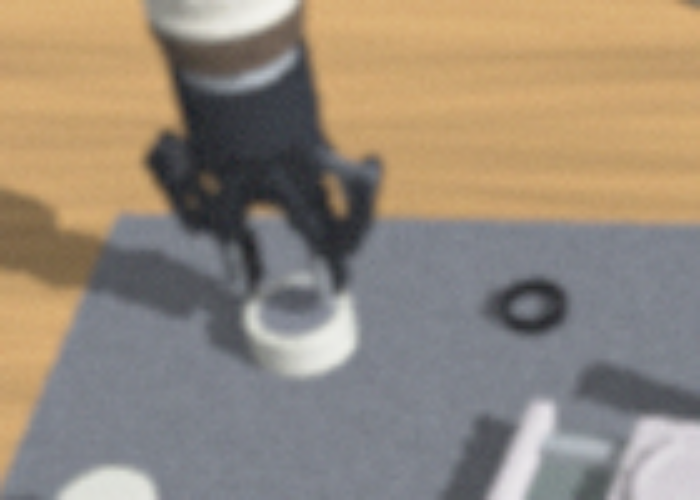

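Both views show the fingertips about 33 mm above the stated TCP, so the fingers closed above the dish. They touched nothing and felt no force. I'll open and go lower, watching the force.

```bash
python3 -m inch '[[[100,0,0,0,0,0,0],[100,0,0,0,0,0,0],[100,0,0,0,0,0,0],[100,0,0,5,0,0,0],[100,0,0,5,0,0,0],[100,0,0,5,0,0,0],[100,0,0,0,0,0,0]]]' 40
python3 - <<'E'
from h import *
o=bot.get_obs();print(o['ee_pos'],o['wrist_force'],o['opening'],o['q'])
c=viewer.camera('wrist');save({'pixels':c['pixels'][150:384,100:412]},'w4.png',2)
E
```

```text
time: 5.88
ee_pos: [0.4217, -0.2957, -0.0072]
tcp_rot: [-180.0, 0.1, -9.5]
wrist_force: [0.1, 1.2, 0.1]
opening: 0.0851
grasp_force: 0.0
[ 0.42170752 -0.29567399 -0.00724533] [0.08665974 1.23831396 0.06920174] 0.08513352740667761 [-3.50358912e+01  1.57659925e+00 -1.67076522e+01  7.17727645e+01
  3.95666884e-04  1.54464956e+02]
```

View pics/w4.png

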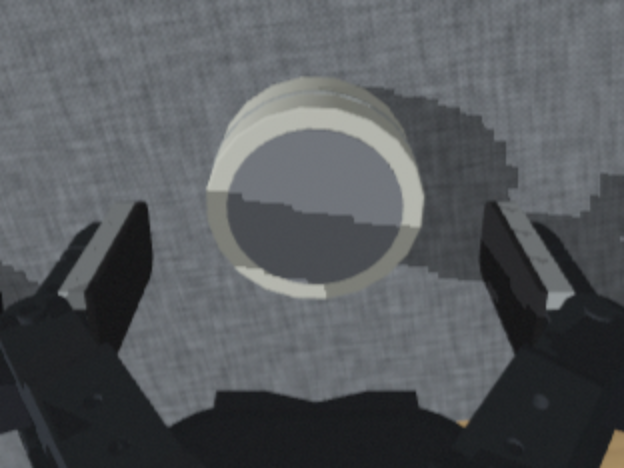

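```bash
python3 -m inch '[[[100,0,0,7,0,0,0],[100,0,0,7,0,0,0],[100,0,0,7,0,0,0],[100,0,0,0,0,0,0],[60,0,0,0,0,0,0],[50,0,0,0,0,0,0],[50,0,0,0,0,0,0],[50,0,0,0,0,0,0]]]' 40
```

```text
time: 6.92
ee_pos: [0.4224, -0.2961, -0.0271]
tcp_rot: [180.0, -0.0, -9.5]
wrist_force: [-0.3, -0.4, 4.6]
opening: 0.0582
grasp_force: 43.2
```

```bash
python3 -m inch '[[[50,0,0,-10,0,0,0],[50,0,0,-20,0,0,0],[50,0,0,-30,0,0,0],[50,0,0,-40,0,0,0],[50,0,0,-40,0,0,0],[50,0,0,-40,0,0,0],[50,0,0,-30,0,0,0],[50,0,0,-17,0,0,0]]]'; python3 -m inch '[[[50,0,-15,0,0,0,0],[50,0,-30,0,0,0,0],[50,1,-40,0,0,0,0],[50,0,-45,0,0,0,0],[50,0,-45,0,0,0,0],[50,1,-45,0,0,0,0],[50,0,-45,0,0,0,0],[50,0,-45,0,0,0,0]]]';python3 -m inch '[[[50,0,-45,0,0,0,0],[50,0,-45,0,0,0,0],[50,1,-45,0,0,0,0],[50,0,-45,0,0,0,0],[50,0,-45,0,0,0,0],[50,1,-45,0,0,0,0],[50,0,-45,0,0,0,0],[50,0,-35,0,0,0,0]]]'
```

```text
time: 7.92
ee_pos: [0.4222, -0.296, 0.2015]
tcp_rot: [180.0, -0.1, -9.5]
wrist_force: [0.2, -0.8, -1.0]
opening: 0.0588
grasp_force: 43.1
time: 8.93
ee_pos: [0.4679, -0.0358, 0.1997]
tcp_rot: [-177.9, 0.1, -5.8]
wrist_force: [0.4, 0.1, -0.7]
opening: 0.059
grasp_force: 43.1
time: 9.93
ee_pos: [0.473, 0.1285, 0.2356]
tcp_rot: [-169.8, 0.1, 8.8]
wrist_force: [-0.4, 0.2, -1.5]
opening: 0.0585
grasp_force: 43.0
```

The last joint hit its limit (yaw −9.5 would need q6 > 180) and the tool tilted. I'll level it and use the half-turned grasp, yaw ≈ 170.5.

```bash
cat >> h.py <<'E'
from scipy.spatial.transform import Rotation as Ro
def delta(xyz,yaw):
    o=bot.get_obs();R=Ro.from_euler('xyz',o['tcp_rot'],degrees=True);T=Ro.from_euler('xyz',[180,0,yaw],degrees=True)
    print('pos',o['ee_pos'].round(4),'rpy',o['tcp_rot'].round(2),'q',o['q'].round(1),'F',o['wrist_force'].round(1),'op',round(o['opening'],4),'grip',round(o['grasp_force'],1))
    print('shift now mm',(R.inv().apply(np.array(xyz)-o['ee_pos'])*1000).round(1),'after turn',(T.inv().apply(np.array(xyz)-o['ee_pos'])*1000).round(1),'turn',(R.inv()*T).as_rotvec(degrees=True).round(2))
E
python3 -c "
from h import *
delta([.535,.355,.2],30)"
```

```text
pos [0.473  0.1285 0.2356] rpy [-1.6985e+02  1.5000e-01  8.7700e+00] q [  8.7  -2.7   5.5  98.4  10.2 179.9] F [-0.4  0.2 -1.5] op 0.0585 grip 43.0
shift now mm [  95.9 -204.8   72.6] after turn [ 166.9 -165.1   35.6] turn [-10.06  -1.74 -21.19]
```

```bash
python3 -m inch '[[[50,0,0,0,-3.35,-0.6,-7.05],[50,0,0,0,-3.35,-0.6,-7.05],[50,0,0,0,-3.35,-0.6,-7.05],[50,0,0,0,0,0,-10],[50,0,0,0,0,0,-10],[50,0,0,0,0,0,-10],[50,0,0,0,0,0,-10],[50,0,0,0,0,0,-10]]]'; python3 -m inch '[[[50,0,0,0,0,0,-10],[50,0,0,0,0,0,-10],[50,0,0,0,0,0,-10],[50,0,0,0,0,0,-10],[50,0,0,0,0,0,-10],[50,0,0,0,0,0,-10],[50,0,0,0,0,0,-10],[50,0,0,0,0,0,-10]]]'; python3 -c "
from h import *
delta([.535,.355,.2],170.5)"
```

```text
time: 10.92
ee_pos: [0.4731, 0.1277, 0.2353]
tcp_rot: [-179.9, 0.1, 80.2]
wrist_force: [-0.3, 0.6, -0.6]
opening: 0.0591
grasp_force: 43.1
time: 11.92
ee_pos: [0.473, 0.1277, 0.2353]
tcp_rot: [-179.9, -0.1, 160.2]
wrist_force: [0.1, -0.8, -0.5]
opening: 0.0584
grasp_force: 43.1
pos [0.473  0.1277 0.2353] rpy [-1.7994e+02 -5.0000e-02  1.6021e+02] q [15.1 -2.3  6.4 98.8 -0.  34.9] F [ 0.1 -0.8 -0.5] op 0.0584 grip 43.1
shift now mm [ 18.6 234.9  35.1] after turn [-23.6 234.4  35.3] turn [ -0.06  -0.06 -10.29]
```

```bash
python3 -m inch '[[[50,0,0,0,0,0,-10.3],[50,-3,25,0,0,0,0],[50,-4,40,0,0,0,0],[50,-4,40,0,0,0,0],[50,-4,40,0,0,0,0],[50,-4,40,0,0,0,0],[50,-3,35,0,0,0,0],[50,-1.5,14.5,0,0,0,0]]]'; python3 -m inch '[[[50,0,0,10,0,0,0],[50,0,0,25,0,0,0],[50,0,0,30,0,0,0],[50,0,0,30,0,0,0],[50,0,0,22,0,0,0],[50,0,0,14,0,0,0],[50,0,0,5,0,0,0],[50,0,0,0,0,0,0]]]'
python3 - <<'E'
from h import *
delta([.535,.355,.0995],170.5)
c=viewer.camera('scene')
for o in finder.outline_of('scene','dish'): print(o['conf'],o['extent'],at(c,o['extent'][:2],.14))
for o in finder.mark_of('scene','card_view'): print(o['conf'],o['position'],at(c,o['position'],.14))
print(proj(c,[.535,.355,.127]),proj(c,[.535,.355,.153]))
save({'pixels':c['pixels'][110:290,300:460]},'s5.png',3.3)
E
```

```text
time: 12.92
ee_pos: [0.5362, 0.3565, 0.234]
tcp_rot: [-179.9, -0.1, 170.3]
wrist_force: [-0.2, 0.7, -0.6]
opening: 0.0586
grasp_force: 43.3
time: 13.92
ee_pos: [0.5364, 0.3539, 0.0992]
tcp_rot: [-179.9, -0.0, 170.1]
wrist_force: [1.4, 0.0, -1.0]
opening: 0.0585
grasp_force: 43.3
pos [0.5364 0.3539 0.0992] rpy [-1.7994e+02 -3.0000e-02  1.7013e+02] q [33.4 17.  12.6 85.7 -0.  43.3] F [ 1.4  0.  -1. ] op 0.0585 grip 43.3
shift now mm [ 1.6  0.8 -0.3] after turn [ 1.6  0.8 -0.3] turn [-0.06 -0.03 -0.37]
0.71 [376.5, 205.9, 24.7, 23.1] [0.54010028 0.36027962 0.14      ]
0.94 [375.2, 206.8] [0.5435362  0.35653006 0.14      ]
0.57 [346.1, 129.7] [0.20039039 0.3153122  0.14      ]
[373.39977502 208.19137592] [374.87029813 200.73760745]
```

View pics/s5.png

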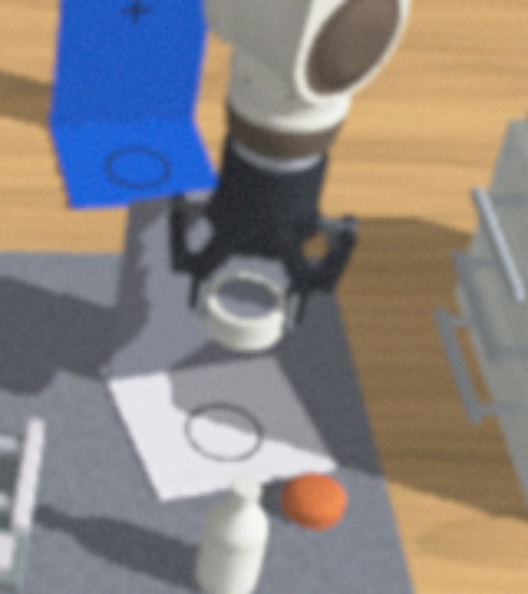

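The dish is held level at s5 (248,312), i.e. px (375,204.5), and the expected point is (374,204.5). I'll hold it there, then re-measure the seat.

```bash
for i in 1 2 3; do python3 -m inch '[[[50,0,0,0,0,0,0],[50,0,0,0,0,0,0],[50,0,0,0,0,0,0],[50,0,0,0,0,0,0],[50,0,0,0,0,0,0],[50,0,0,0,0,0,0],[50,0,0,0,0,0,0],[50,0,0,0,0,0,0]]]' | head -2; done
python3 - <<'E'
from h import *
delta([.565,-.046,.2],170.5)
E
```

```text
time: 15.08
ee_pos: [0.5363, 0.354, 0.0988]
time: 16.08
ee_pos: [0.5363, 0.354, 0.0988]
time: 17.08
ee_pos: [0.5363, 0.354, 0.0988]
pos [0.5363 0.354  0.0988] rpy [-1.7992e+02 -5.0000e-02  1.7014e+02] q [33.4 17.1 12.6 85.7 -0.  43.3] F [-0.  -0.4 -1. ] op 0.0588 grip 43.3
shift now mm [ -96.7 -389.3 -100.8] after turn [ -94.3 -389.8 -101.2] turn [-0.08 -0.05 -0.36]
```

```bash
python3 -m inch '[[[50,0,0,-15,0,0,-0.4],[50,0,0,-30,0,0,0],[50,0,0,-35,0,0,0],[50,0,0,-25,0,0,0],[50,0,0,-10,0,0,0],[50,-5,-20,0,0,0,0],[50,-10,-40,0,0,0,0],[50,-11,-45,0,0,0,0]]]'; python3 -m inch '[[[50,-11,-45,0,0,0,0],[50,-11,-45,0,0,0,0],[50,-11,-45,0,0,0,0],[50,-8,-35,0,0,0,0],[50,-4,-15,0,0,0,0],[50,0,0,0,0,0,0]]]'
python3 - <<'E'
from h import *
delta([.565,-.046,.2],170.5)
c=viewer.camera('wrist')
for t,z in [('seat',.034),('handle',.034),('index',.024)]:
  for o in finder.mark_of('wrist',t)[:2]: print(t,o['conf'],np.round(o['position']),at(c,o['position'],z).round(4))
  for o in finder.outline_of('wrist',t)[:1]: print(t,o['conf'],np.round(o['extent']))
save(c,'w6.png',1.5)
E
```

```text
time: 18.08
ee_pos: [0.5443, 0.2444, 0.2126]
tcp_rot: [-179.9, -0.1, 170.6]
wrist_force: [0.6, 0.4, -1.0]
opening: 0.0585
grasp_force: 43.3
time: 18.82
ee_pos: [0.5585, 0.0555, 0.2136]
tcp_rot: [-179.9, -0.1, 170.4]
wrist_force: [-0.2, 0.4, -1.6]
opening: 0.0587
grasp_force: 43.3
pos [0.5585 0.0555 0.2136] rpy [-1.7992e+02 -9.0000e-02  1.7044e+02] q [ 5.7  7.  13.5 96.7 -0.1 15.3] F [-0.2  0.4 -1.6] op 0.0587 grip 43.3
shift now mm [-23.3 -99.   13.7] after turn [-23.2 -99.1  13.6] turn [-0.08 -0.09 -0.06]
seat 0.87 [187. 186.] [ 0.5721 -0.0376  0.034 ]
seat 0.52 [61. 54.] [ 0.3998 -0.1371  0.034 ]
seat 0.94 [183. 176.  83. 139.]
handle 0.74 [178. 121.] [ 0.4916 -0.0287  0.034 ]
handle 0.48 [182. 186.] [ 0.5699 -0.0434  0.034 ]
handle 0.93 [174. 123.  22.  30.]
index 0.2 [479.  46.] [0.4678 0.3227 0.024 ]
index 0.64 [260. 336.  34.  27.]
```

View pics/w6.png

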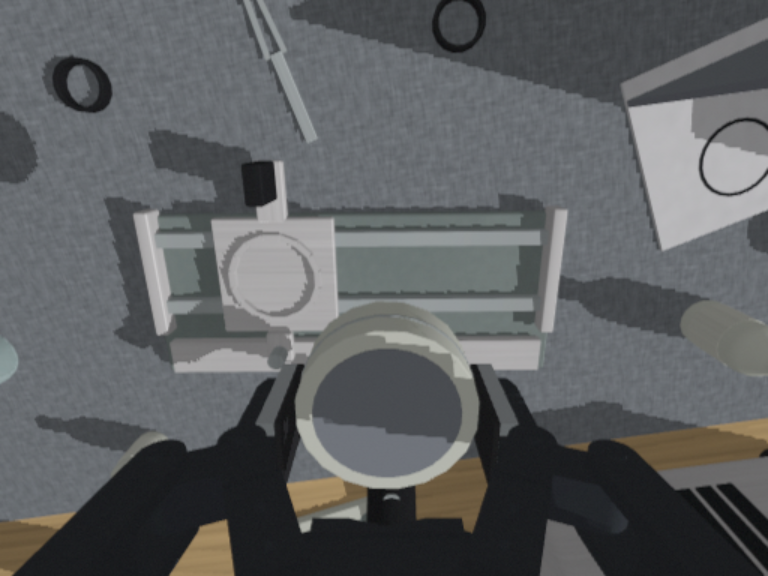

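The seat ring shows at about w6 (268–277,274) and the fin at (260,183). The dish is held straight. I'll refine the seat by fitting the plate, rim and fin edges to the picture.

Run:
```python
from h import *
a=np.linspace(0,2*np.pi,120,endpoint=False)
def fit(n,G,c,pts,x0,rng=.014):
    best=[]
    for dx in np.arange(-rng,rng+.0005,.001):
        for dy in np.arange(-rng,rng+.0005,.001):
            P=pts+[x0[0]+dx,x0[1]+dy,0]
            uv=np.array([proj(c,p) for p in P])
            g=cv2.remap(G,uv[:,0].astype('f4')[None],uv[:,1].astype('f4')[None],cv2.INTER_LINEAR)
            best.append((np.minimum(g,40).mean(),round(x0[0]+dx,4),round(x0[1]+dy,4)))
    best.sort(reverse=True); print(n,[tuple(np.round(b,4)) for b in best[:3]])
for cam in ['wrist','top']:
    c=viewer.camera(cam); g=cv2.GaussianBlur(cv2.cvtColor(c['pixels'],cv2.COLOR_RGB2GRAY),(0,0),.8).astype('f4')
    G=cv2.magnitude(cv2.Sobel(g,cv2.CV_32F,1,0),cv2.Sobel(g,cv2.CV_32F,0,1))/4
    ci=lambda r,z:np.c_[r*np.cos(a),r*np.sin(a),0*a+z]
    fit(cam+' rim',G,c,np.r_[ci(.033,.04),ci(.038,.04)][::2],[.568,-.043])
    s=np.linspace(-.05,.05,30);o=0*s+.05
    sq=np.r_[np.c_[s,o],np.c_[s,-o],np.c_[o,s],np.c_[-o,s]]
    for yaw in (-8.5,-9.5,-10.5):
        t=np.radians(yaw);Rz=np.array([[np.cos(t),np.sin(t)],[-np.sin(t),np.cos(t)]])
        fit(f'{cam} plate {yaw}',G,c,np.c_[sq@Rz,0*sq[:,0]+.034],[.568,-.043])
```

```text
wrist rim [(np.float64(24.467), np.float64(0.565), np.float64(-0.047)), (np.float64(24.2499), np.float64(0.565), np.float64(-0.046)), (np.float64(24.1186), np.float64(0.564), np.float64(-0.046))]
wrist plate -8.5 [(np.float64(30.6306), np.float64(0.569), np.float64(-0.04)), (np.float64(30.5449), np.float64(0.568), np.float64(-0.04)), (np.float64(30.248), np.float64(0.569), np.float64(-0.041))]
wrist plate -9.5 [(np.float64(30.8592), np.float64(0.569), np.float64(-0.04)), (np.float64(30.6235), np.float64(0.569), np.float64(-0.041)), (np.float64(30.4899), np.float64(0.568), np.float64(-0.04))]
wrist plate -10.5 [(np.float64(29.867), np.float64(0.569), np.float64(-0.04)), (np.float64(29.7338), np.float64(0.569), np.float64(-0.041)), (np.float64(29.0508), np.float64(0.568), np.float64(-0.04))]
top rim [(np.float64(18.4081), np.float64(0.563), np.float64(-0.057)), (np.float64(18.229), np.float64(0.563), np.float64(-0.056)), (np.float64(18.2019), np.float64(0.564), np.float64(-0.057))]
top plate -8.5 [(np.float64(20.2963), np.float64(0.566), np.float64(-0.041)), (np.float64(20.2946), np.float64(0.565), np.float64(-0.041)), (np.float64(20.1517), np.float64(0.567), np.float64(-0.041))]
top plate -9.5 [(np.float64(20.229), np.float64(0.566), np.float64(-0.041)), (np.float64(20.1621), np.float64(0.567), np.float64(-0.041)), (np.float64(20.1299), np.float64(0.565), np.float64(-0.041))]
top plate -10.5 [(np.float64(19.9707), np.float64(0.567), np.float64(-0.041)), (np.float64(19.953), np.float64(0.568), np.float64(-0.041)), (np.float64(19.9486), np.float64(0.567), np.float64(-0.04))]
```

Run:
```python
from h import *
c=viewer.camera('wrist'); g=cv2.GaussianBlur(cv2.cvtColor(c['pixels'],cv2.COLOR_RGB2GRAY),(0,0),.8).astype('f4')
G=cv2.magnitude(cv2.Sobel(g,cv2.CV_32F,1,0),cv2.Sobel(g,cv2.CV_32F,0,1))/4
p=bot.get_obs()['ee_pos'];a=np.linspace(.35*np.pi,1.65*np.pi,120)  # camera side: -x half
r=[]
for dz in np.arange(.044,.064,.002):
  for dx in np.arange(-.008,.0081,.001):
    for dy in np.arange(-.008,.0081,.001):
      uv=np.array([proj(c,p+[dx+.03*np.cos(t),dy+.03*np.sin(t),dz]) for t in a[::4]])
      r.append((np.minimum(cv2.remap(G,uv[:,0].astype('f4')[None],uv[:,1].astype('f4')[None],1),40).mean(),dx,dy,dz))
r.sort(reverse=True)
for x in r[:6]: print(np.round(x,4))
delta([.569,-.041,.06],170.5)
```

```text
[3.0656e+01 1.0000e-03 0.0000e+00 5.2000e-02]
[2.96075e+01 2.00000e-03 0.00000e+00 5.00000e-02]
[26.3369  0.      0.      0.054 ]
[25.1146  0.      0.      0.052 ]
[2.41582e+01 1.00000e-03 0.00000e+00 5.00000e-02]
[2.40497e+01 2.00000e-03 0.00000e+00 5.20000e-02]
pos [0.5588 0.0568 0.2141] rpy [-1.7992e+02 -6.0000e-02  1.7058e+02] q [ 5.8  7.  13.6 96.7 -0.1 15.3] F [-1.2 -0.6 -1.2] op 0.0586 grip 43.3
shift now mm [-26.3 -94.6 154.2] after turn [-26.2 -94.8 154.1] turn [-0.08 -0.06  0.08]
```

```bash
python3 -m inch '[[[50,-5,-15,0,0,0,0],[50,-8,-30,0,0,0,0],[50,-7,-30,0,0,0,0],[50,-5.3,-19.7,0,0,0,0],[50,0,0,10,0,0,0],[50,0,0,25,0,0,0],[50,0,0,30,0,0,0],[50,0,0,30,0,0,0]]]'; python3 -m inch '[[[50,0,0,30,0,0,0],[50,0,0,25,0,0,0],[50,0,0,15,0,0,0],[50,0,0,10,0,0,0],[50,0,0,5,0,0,0],[50,0,0,0,0,0,0],[50,0,0,0,0,0,0]]]'
python3 - <<'E'
from h import *
delta([.568,-.041,.0095],170.5)
c=viewer.camera('wrist'); g=cv2.GaussianBlur(cv2.cvtColor(c['pixels'],cv2.COLOR_RGB2GRAY),(0,0),.8).astype('f4')
for t in ['handle','seat']:
  for o in finder.mark_of('wrist',t)[:2]: print(t,o['conf'],np.round(o['position']),at(c,o['position'],.034).round(4))
G=cv2.magnitude(cv2.Sobel(g,cv2.CV_32F,1,0),cv2.Sobel(g,cv2.CV_32F,0,1))/4
s=np.linspace(-.05,.05,30);t=np.radians(-9.5);Rz=np.array([[np.cos(t),np.sin(t)],[-np.sin(t),np.cos(t)]])
sq=np.r_[np.c_[s,0*s+.05],np.c_[s,0*s-.05],np.c_[0*s-.05,s]];sq=sq[sq[:,0]<-.02]@Rz
r=[]
for dx in np.arange(.555,.582,.001):
  for dy in np.arange(-.055,-.028,.001):
    uv=np.array([proj(c,[dx+q[0],dy+q[1],.034]) for q in sq])
    r.append((np.minimum(cv2.remap(G,uv[:,0].astype('f4')[None],uv[:,1].astype('f4')[None],1),40).mean(),dx,dy))
r.sort(reverse=True)
for x in r[:4]: print(np.round(x,4))
save(c,'w7.png',1.5)
E
```

```text
time: 20.32
ee_pos: [0.5679, -0.0406, 0.1177]
tcp_rot: [-179.9, -0.1, 170.6]
wrist_force: [0.6, -0.4, -0.6]
opening: 0.0584
grasp_force: 43.3
time: 21.2
ee_pos: [0.5684, -0.0414, 0.035]
tcp_rot: [-179.9, 0.0, 170.5]
wrist_force: [0.1, -0.0, -1.2]
opening: 0.0585
grasp_force: 43.3
pos [ 0.5684 -0.0414  0.035 ] rpy [-1.7993e+02  1.0000e-02  1.7053e+02] q [-4.1  7.7 -5.4 76.9 -0.1  5.3] F [ 0.1 -0.  -1.2] op 0.0585 grip 43.3
shift now mm [ 0.5  0.4 25.5] after turn [ 0.5  0.3 25.5] turn [-0.07  0.01  0.03]
handle 0.77 [252. 100.] [ 0.4892 -0.0311  0.034 ]
[22.8639  0.57   -0.042 ]
[22.3847  0.569  -0.042 ]
[21.1775  0.57   -0.041 ]
[19.646  0.569 -0.041]
```

```bash
python3 -m inch '[[[50,0,0,8,0,0,0],[50,0,0,6,0,0,0],[50,0,0,4,0,0,0],[50,0,0,2,0,0,0],[50,0,0,1.5,0,0,0],[50,0,0,1.5,0,0,0],[50,0,0,0,0,0,0]]]'; python3 -m inch '[[[50,0,0,1.5,0,0,0],[50,0,0,1,0,0,0],[50,0,0,1,0,0,0],[50,0,0,0,0,0,0]]]'; python3 -c "
from h import *
delta([.568,-.041,.0065],170.5)"
```

```text
time: 22.22
ee_pos: [0.568, -0.0414, 0.0112]
tcp_rot: [-179.9, -0.1, 170.5]
wrist_force: [0.3, -0.3, -0.8]
opening: 0.0588
grasp_force: 43.3
time: 22.72
ee_pos: [0.5679, -0.0414, 0.0076]
tcp_rot: [-179.9, -0.1, 170.5]
wrist_force: [0.6, -0.6, -2.4]
opening: 0.0584
grasp_force: 43.3
pos [ 0.5679 -0.0414  0.0076] rpy [-1.7992e+02 -6.0000e-02  1.7054e+02] q [-4.1  8.4 -7.7 74.  -0.1  5.3] F [ 0.6 -0.6 -2.4] op 0.0584 grip 43.3
shift now mm [-0.   0.4  1.1] after turn [-0.   0.4  1.1] turn [-0.08 -0.06  0.04]
```

Already below the rim-contact height (12.5 mm), so it is in the recess. I'll lower it the last bit.

```bash
python3 -m inch '[[[50,0,0,0.7,0,0,0],[50,0,0,0.5,0,0,0],[50,0,0,0,0,0,0]]]'; python3 -m inch '[[[50,0,0,0.5,0,0,0],[50,0,0,0,0,0,0]]]'
```

```text
time: 23.1
ee_pos: [0.5681, -0.0414, 0.007]
tcp_rot: [-179.9, -0.0, 170.5]
wrist_force: [-2.1, 0.5, 4.7]
opening: 0.0584
grasp_force: 43.8
time: 23.35
ee_pos: [0.5681, -0.0414, 0.007]
tcp_rot: [-179.9, -0.0, 170.5]
wrist_force: [-3.5, 0.9, 8.1]
opening: 0.0584
grasp_force: 44.3
```

```bash
python3 -m inch '[[[62,0,0,-0.5,0,0,0],[80,0,0,0,0,0,0],[100,0,0,0,0,0,0],[100,0,0,0,0,0,0],[100,0,0,-5,0,0,0],[100,0,0,-20,0,0,0],[100,0,0,-30,0,0,0],[100,0,0,-40,0,0,0]]]'
python3 - <<'E'
from h import *
c=viewer.camera('wrist')
for t,z in [('dish',.034),('handle',.034),('index',.024)]:
  for o in finder.mark_of('wrist',t)[:2]: print(t,round(o['conf'],2),np.round(o['position']),at(c,o['position'],z).round(4))
g=cv2.GaussianBlur(cv2.cvtColor(c['pixels'],cv2.COLOR_RGB2GRAY),(0,0),.8).astype('f4')
G=cv2.magnitude(cv2.Sobel(g,cv2.CV_32F,1,0),cv2.Sobel(g,cv2.CV_32F,0,1))/4
a=np.linspace(.35*np.pi,1.65*np.pi,120)
r=[]
for z in (.052,.056,.06,.064,.068):
  for x in np.arange(.56,.579,.001):
    for y in np.arange(-.05,-.032,.001):
      uv=np.array([proj(c,[x+.03*np.cos(t),y+.03*np.sin(t),z]) for t in a[::4]])
      r.append((np.minimum(cv2.remap(G,uv[:,0].astype('f4')[None],uv[:,1].astype('f4')[None],1),40).mean(),x,y,z))
r.sort(reverse=True)
for x in r[:4]: print(np.round(x,4))
for o in finder.outline_of('wrist','handle')[:1]: print(np.round(o['extent'],1),at(c,o['extent'][:2],.054))
delta([.4905,-.029,.2],170.5)
save(c,'w8.png',1.5)
E
```

```text
time: 24.35
ee_pos: [0.5675, -0.0413, 0.1021]
tcp_rot: [-179.9, -0.1, 170.5]
wrist_force: [0.6, 0.1, 0.4]
opening: 0.0856
grasp_force: 0.0
dish 0.84 [258. 196.] [ 0.5697 -0.041   0.034 ]
handle 0.65 [256. 101.] [ 0.4906 -0.0301  0.034 ]
index 0.7 [356. 251.] [0.6456 0.0437 0.024 ]
[27.55   0.569 -0.041  0.06 ]
[27.5281  0.568  -0.041   0.064 ]
[27.2334  0.569  -0.041   0.064 ]
[25.9867  0.57   -0.041   0.06  ]
[253.8 102.   23.7  47.8] [ 0.49082927 -0.03129105  0.054     ]
pos [ 0.568  -0.0413  0.1012] rpy [-1.7992e+02 -6.0000e-02  1.7054e+02] q [-4.1  6.9  1.  84.2 -0.1  5.3] F [ 0.5  0.7 -0. ] op 0.0853 grip 0.0
shift now mm [ 78.6  -0.8 -98.7] after turn [ 78.5  -0.7 -98.8] turn [-0.08 -0.06  0.04]
```

View pics/w8.png

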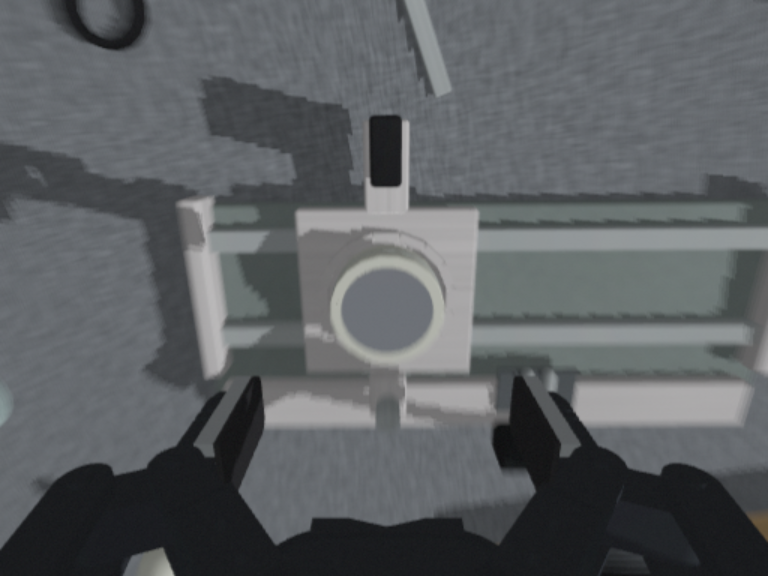

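The dish sits flat and centred in the seat (w8 (388,307)), the fin is at (386,150), and the clamp with the ridges is at (540,385–440). Next is the fin.

```bash
python3 -m inch '[[[100,12,0,0,0,0,0],[100,25,0,0,0,0,0],[100,25,0,0,0,0,0],[100,16,0,0,0,0,0],[100,0,0,15,0,0,0],[100,0,0,25,0,0,0],[100,0,0,22,0,0,0],[100,0,0,15,0,0,0]]]'; python3 -m inch '[[[100,0,0,10,0,0,0],[100,0,0,0,0,0,0]]]'
python3 - <<'E'
from h import *
delta([.4905,-.029,.014],170.5)
c=viewer.camera('wrist')
for o in finder.mark_of('wrist','handle')[:1]: print(o['conf'],o['position'],at(c,o['position'],.034))
for o in finder.outline_of('wrist','handle')[:1]: print(np.round(o['extent'],1),at(c,o['extent'][:2],.06))
E
```

```text
time: 25.6
ee_pos: [0.4902, -0.0285, 0.0221]
tcp_rot: [-179.9, -0.2, 170.5]
wrist_force: [-0.5, -0.6, 0.8]
opening: 0.0855
grasp_force: 0.0
time: 25.85
ee_pos: [0.4907, -0.0285, 0.0139]
tcp_rot: [-179.9, -0.1, 170.5]
wrist_force: [0.6, -0.3, 1.1]
opening: 0.0853
grasp_force: 0.0
pos [ 0.4907 -0.0285  0.0139] rpy [-1.7992e+02 -1.2000e-01  1.7054e+02] q [ -3.3  -2.2 -18.1  74.2  -0.1   6.2] F [ 0.6 -0.3  1.1] op 0.0853 grip 0.0
shift now mm [ 0.1 -0.5 -0.1] after turn [ 0.1 -0.5 -0.1] turn [-0.08 -0.12  0.04]
0.94 [258.0, 241.5] [ 0.48990272 -0.02814336  0.034     ]
[257.9 263.2  33.1  89.9] [ 0.48804979 -0.02789134  0.06      ]
```

```bash
python3 -m inch '[[[50,0,0,0,0,0,0],[30,0,0,0,0,0,0],[15,0,0,0,0,0,0],[8,0,0,0,0,0,0],[8,0,0,0,0,0,0],[8,0,0,0,0,0,0],[8,0,0,0,0,0,0],[8,0,0,0,0,0,0]]]' 60
python3 - <<'E'
from h import *
o=bot.get_obs();x=np.array([np.cos(np.radians(-9.5)),np.sin(np.radians(-9.5))]);y=np.array([-x[1],x[0]])
for ip in ([.6456,.0437],[.647,.041]): 
  t=np.array(ip)-.145*x; print('notch tcp',t,'travel',y@(t-o['ee_pos'][:2]),'perp',x@(t-o['ee_pos'][:2]))
c=viewer.camera('top')
for cam in ['top','scene']:
  c=viewer.camera(cam)
  for m in finder.mark_of(cam,'index')[:1]: print(cam,m['conf'],at(c,m['position'],.024))
E
```

```text
time: 27.0
ee_pos: [0.4911, -0.0286, 0.0148]
tcp_rot: [-179.9, -0.0, 170.5]
wrist_force: [-1.4, 0.5, 4.8]
opening: 0.013
grasp_force: 58.9
notch tcp [0.50258859 0.0676319 ] travel 0.09680130103747772 perp -0.004526165648156828
notch tcp [0.50398859 0.0649319 ] travel 0.09436939656153216 perp -0.002699737270180809
top 0.77 [0.65133804 0.04012928 0.024     ]
scene 0.74 [0.63944011 0.0396197  0.024     ]
```

```bash
python3 -m inch '[[[8,0,4,0,0,0,0],[8,0,8,0,0,0,0],[8,0,11,0,0,0,0],[8,0,11,0,0,0,0],[8,0,11,0,0,0,0],[8,0,11,0,0,0,0],[8,0,8,0,0,0,0],[8,0,4,0,0,0,0]]]'
cat > t.py <<'E'
from h import *
o=bot.get_obs();t=np.radians(-9.5);x=np.array([np.cos(t),np.sin(t)]);y=np.array([-x[1],x[0]])
d=o['ee_pos'][:2]-[.4911,-.0286];F=o['wrist_force'][:2]
print('t',o['time'],'travel mm',(y@d*1000).round(2),'perp',(x@d*1000).round(2),'F along/perp/z',(y@F).round(2),(x@F).round(2),o['wrist_force'][2].round(1))
E
python3 t.py
```

```text
time: 28.25
ee_pos: [0.5018, 0.0389, 0.0148]
tcp_rot: [-179.9, -0.1, 170.6]
wrist_force: [-5.7, -0.6, 8.8]
opening: 0.0131
grasp_force: 59.5
t 28.25 travel mm 68.32 perp -0.63 F along/perp/z -1.56 -5.5 8.8
```

```bash
python3 -m inch '[[[8,0.5,2,-0.8,0,0,0],[8,0,2,0,0,0,0],[8,0,2,0,0,0,0],[8,0,1,0,0,0,0],[8,0,1,0,0,0,0],[8,0,0,0,0,0,0]]]'>/dev/null; python3 t.py;  python3 -m inch '[[[8,0,1,0,0,0,0],[8,0,1,0,0,0,0],[8,0,1,0,0,0,0],[8,0,0,0,0,0,0]]]'>/dev/null; python3 t.py
```

```text
t 29.0 travel mm 76.07 perp -0.65 F along/perp/z 0.15 3.73 -8.1
t 29.5 travel mm 79.09 perp -0.69 F along/perp/z -0.82 5.44 -11.4
```

```bash
python3 -m inch '[[[8,-0.3,1,0.5,0,0,0],[8,0,1,0,0,0,0],[8,0,0,0,0,0,0]]]'>/dev/null; python3 t.py;  python3 -m inch '[[[8,0,1,0,0,0,0],[8,0,1,0,0,0,0],[8,0,0,0,0,0,0]]]'>/dev/null; python3 t.py;  python3 -m inch '[[[8,0,1,0,0,0,0],[8,0,1,0,0,0,0],[8,0,0,0,0,0,0]]]'>/dev/null; python3 t.py
```

```text
t 29.875 travel mm 81.2 perp -0.69 F along/perp/z -0.24 -2.13 -3.8
t 30.25 travel mm 82.49 perp -0.73 F along/perp/z -5.21 -2.98 -2.1
t 30.625 travel mm 84.14 perp -0.75 F along/perp/z -6.12 -3.42 -1.5
```

```bash
for i in 1 2 3 4; do python3 -m inch '[[[8,0,1,0,0,0,0],[8,0,0,0,0,0,0]]]'>/dev/null; python3 t.py; done
```

```text
t 30.875 travel mm 85.54 perp -0.74 F along/perp/z -3.95 -3.08 -2.2
t 31.125 travel mm 86.81 perp -0.75 F along/perp/z -2.28 -4.41 -2.9
t 31.375 travel mm 88.04 perp -0.75 F along/perp/z -1.59 -4.8 -1.4
t 31.625 travel mm 89.15 perp -0.76 F along/perp/z -0.51 -4.55 -2.4
```

```bash
for i in 1 2 3 4 5; do python3 -m inch '[[[8,0,1,0,0,0,0],[8,0,0,0,0,0,0]]]'>/dev/null; python3 t.py; done
```

```text
t 31.875 travel mm 90.19 perp -0.8 F along/perp/z -1.64 -4.67 -2.0
t 32.125 travel mm 91.36 perp -0.81 F along/perp/z -0.3 -3.85 -2.0
t 32.375 travel mm 92.57 perp -0.81 F along/perp/z 0.57 -3.88 -2.4
t 32.625 travel mm 93.59 perp -0.82 F along/perp/z 2.12 -5.77 -2.7
t 32.875 travel mm 94.53 perp -0.79 F along/perp/z 0.67 -5.49 -1.7
```

```bash
for i in 1 2 3; do python3 -m inch '[[[8,0,0.5,0,0,0,0],[8,0,0,0,0,0,0]]]'>/dev/null; python3 t.py; done
```

```text
t 33.125 travel mm 94.82 perp -0.8 F along/perp/z -0.2 -5.23 -1.2
t 33.375 travel mm 95.05 perp -0.8 F along/perp/z -2.4 -5.06 -0.3
t 33.625 travel mm 95.27 perp -0.85 F along/perp/z -4.71 -5.41 -1.3
```

```bash
python3 -m inch '[[[8,0.2,-0.8,0,0,0,0],[8,0,0,0,0,0,0],[8,0,0,0,0,0,0],[8,0,0,0,0,0,0]]]'; python3 t.py
python3 - <<'E'
from h import *
for cam in ['scene','top']:
  c=viewer.camera(cam)
  for t,z in [('dish',.034),('handle',.034),('index',.024),('jar',0),('dropper',0),('flask',0),('cap_a',0),('model',0),('tweezers',0)]:
    for m in finder.mark_of(cam,t)[:2]: print(cam,t,round(m['conf'],2),at(c,m['position'],z)[:2].round(3))
t=np.radians(-9.3);print('seat est',bot.get_obs()['ee_pos'][:2]+.08*np.array([np.cos(t),np.sin(t)]))
E
```

```text
time: 34.12
ee_pos: [0.506, 0.0652, 0.0148]
tcp_rot: [-179.9, -0.1, 170.6]
wrist_force: [-4.9, 0.9, -1.5]
opening: 0.0128
grasp_force: 60.0
t 34.125 travel mm 94.97 perp -0.78 F along/perp/z 0.12 -4.98 -1.5
scene dish 0.74 [0.578 0.055]
scene handle 0.48 [0.497 0.053]
scene index 0.91 [0.646 0.046]
scene jar 0.81 [ 0.607 -0.351]
scene dropper 0.77 [ 0.736 -0.213]
scene dropper 0.49 [0.463 0.057]
scene flask 0.97 [0.681 0.339]
scene cap_a 0.54 [ 0.392 -0.163]
scene cap_a 0.45 [0.393 0.13 ]
scene model 0.7 [0.619 0.411]
scene model 0.64 [ 0.748 -0.217]
scene tweezers 0.57 [ 0.395 -0.008]
top dish 0.7 [0.694 0.34 ]
top index 0.93 [0.651 0.034]
top jar 0.6 [ 0.611 -0.341]
top dropper 0.61 [ 0.735 -0.226]
top dropper 0.4 [0.561 0.384]
top flask 0.66 [0.695 0.343]
top cap_a 0.61 [ 0.399 -0.17 ]
top cap_a 0.37 [0.404 0.133]
top model 0.56 [0.604 0.42 ]
seat est [0.5849241  0.05228705]
```

```bash
python3 -c "
from workcell import bot
print(bot.job_done())"
```

```text
the job is handed in; nothing more can be done
None
```

I handed the job in at about 34 s: the dish was held level at the card for about 3 s, set flat in the carriage's seat and released, and the carriage now rests in the notch with the fin still gripped; nothing else appears to have moved, and the hand-in gave no verdict.

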